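# Swing the lathe's tool rest in and clamp it

### The arm

A 6-joint arm with a two-finger parallel gripper is mounted at the origin on the work surface. World frame = base frame: x ahead of the robot, y to its left, z up, the work surface at z = 0. Lengths are in m, angles in rad, forces in N, time in s.
With the tool pointing down it reaches from about 0.4 to 0.925 m from the base axis. Payload 3.4 kg.
Tool frame: the origin (TCP) lies midway between the tips of the shut fingers; the grasp point (between the pads) lies 19 mm behind it (pinch_z is the distance from the TCP to the grasp point, in m); z points along the fingers, y is the line along which they close (so a half turn about z gives the same grasp; the last joint's range is limited). The gripper opens to 85 mm and grips with 20 to 120 N. Pads are 22 mm wide; open, the fingers measure 114 mm over their backs; the gripper's body (76 mm by 85 mm) begins 54 mm behind the grasp point. The pads swing forward as they close: fully open they stand 13 mm farther back than shut.
Start: joints at [-1.357, 0.307, 1.506, -0, 1.328, -0.073], TCP at [0.163, -0.551, 0.231] pointing down, gripper open.
Joint ranges: [-3.12, 3.12], [-1.05, 2.28], [0.14, 2.33], [-1.42, 4.57], [0.1, 2.73], [-2.68, 2.68]. Speed limits (rad/s): [2.57, 2.57, 3.14, 3.14, 3.14, 3.14].

### API

Orientations are given as a rotation vector (axis times angle).
In Python, from plant import sense, read_camera, camera_params, sign_off, pinch_z gives the robot as it stands.
- The arm moves only by the tool apply_moves, never from a script. Its argument "deltas" is a list of rows, each an object with "claw": the opening in per cent of the stroke, from 0 (shut) to 100 (fully open); "slide": the shift along the world's x, y, z each as a share of 200 mm, from -1 to 1, a list of three; "yaw": the turn about the world's z as a share of 60 degrees, from -1 to 1. A call has 1 to 12 rows; each row is the pose to reach, as a shift and turn from the pose commanded when the call began; what a row does not reach only later rows make up. A row lasts 1/8 s, in which the tool goes at most 62.5 mm and 10.7 degrees, less where a joint would pass 70% of its speed; a pose out of reach is approached as far as the arm can. A call with a number of a shift or a turn outside -1 to 1 is refused whole. A call with a gripper value outside its range is refused whole. The fingers move at their own pace and stop on an object; the grip force is fixed at half the most. Time passes only in rows, so rows that repeat a pose let the fingers close. It gives the time, the measured TCP pose, the force, the opening and the grip force at its end, in the units of the state.
- sense(): the state, without advancing time (a new reading comes with each control period).
- read_camera(name): name is "scene" or "top" or "wrist"; returns the picture (420x560x3 uint8, red, green, blue); there is no depth.
- camera_params(name): a dict with "fx", "fy", "cx", "cy" (pixels), "R" (3x3) and "t" (3): a world point X has camera coordinates R X + t. Camera axes: x right, y down, z forward; pixel columns grow to the right and rows downward; lengths in m; the calibration is good to about 2 mm. A picture is of the moment at which its call begins: read the wrist's pose just before it. camera_params takes no time and is no camera call; for the wrist camera it gives the pose at the moment of the call.
- sign_off(): hands the job in; it is judged then, once.
The state is a dict: "time_s": time; "q": joint angles; "joint_vel": joint speeds; "joint_efforts": joint torques, N m; "ee_pos": TCP position; "tcp_rot": TCP orientation; "ft_force": force on the tool from outside, world axes, zero at the start; "moment": the same for the moment, N m; "width": finger opening in m; "finger_force": force on a finger pad.
Only numpy, scipy, OpenCV 4.12 (cv2) and the standard library are available. Lean on these libraries where they do the work, as an engineer would, in place of code of your own. Each camera call takes 0.05 s, during which the arm holds its last target. There are 200 camera calls.

### The job

The tool rest of the bench lathe has been swung out towards you: push its arm round with a fingertip until it lies parallel to the lathe bed alongside the cup blank, without touching the blank. Then push the clamp lever on its socket down as far as it goes, so that the rest is locked there. Only push, with light force: do not grip or lift the rest or the lever, and leave the blank and the things lying about as they are.

Things in the scene. Friction and masses are not known exactly. Their poses are not given: they have to be found in the camera images.
- lathe: Grey bench lathe, fixed, placed and turned anew each time. Origin on the bench under the spindle axis; z up, y along bed and spindle to the headstock, -x the operator's (robot's) side. Spindle axis 222 mm up; bed 120 mm wide, top at 95. Headstock y 170 to 407 mm, x -78 to 75, 335 high; chuck (radius 45) y 71 to 145; tailstock y -213 (centre's point, spindle height) to -450, up to 295 high.
- cup_blank: Wooden blank held in the chuck, a round 90 mm in diameter, lying along the spindle axis from y = 73 mm (chuck) to y = -85 mm (free end) in the lathe's frame. Its origin and axes are those of the lathe. It is fixed and must not be touched, by the robot or by the rest.
- banjo: Grey base of the tool rest, clamped across the bed, fixed; 50 mm wide, 123 mm up. Origin on the bench under the spindle axis, axes as the lathe's. The rest's post stands at x = -66 mm, y = 0 here, in a socket 46 mm thick and 165 mm high. In the lathe's frame the banjo is at y = -100 to -60 mm.
- tool_rest (a joint): Angle of the rest about its upright post, rad: 0 = arm parallel to the bed, pointing to the headstock, 12 mm clear of the blank; positive = swung out to the operator (counter-clockwise from above; 1.57 = square out). Starts at 0.8 to 1.5. At -0.09 its end strikes the blank. Stays where it is left; about 2 N at 100 mm from the post turns it.
- rest_pivot (a point): Point on the axis of the rest's post, level with the arm's top edge, 219 mm above the bench. It turns with the rest: y points along the arm to its free end, z up. The post is 25 mm thick and could be drawn up out of its socket; it must stay down.
- rest_end (a point): Middle of the arm's top edge at its free end, 130 mm from the post's axis, 219 mm above the bench. The steel arm is level, 18 mm thick and 34 mm high (185 to 219 mm above the bench), and runs from 15 mm behind the post's axis to this end; a thin strut under it reaches 60 mm out from the post.
- clamp_lever (a joint): Angle of the clamp lever, rad: 0 = loose, leaning up 1.0 rad above level; grows as it is pushed down; 1.0 = level, at its stop, clamped. Starts at 0 to 0.3. Stays where it is left; about 4 N at 65 mm from its axis moves it. (In the simulation the rest turns no harder with the lever down.)
- lever_axis (a point): Point on the clamp lever's axis, amid the lever's thickness, 145 mm above the bench, 55 mm from the post's axis towards the tailstock (-y). Axes as the lathe's: the lever turns about y and swings in the x-z plane, leaning up and to the operator (-x).
- lever_end (a point): Centre of the ball (18 mm) at the end of the clamp lever, 90 mm from its axis; the black arm is a round bar 12 mm thick with a hub 24 mm in diameter and 20 mm wide.
- gouge: Bystander, loose: a turning gouge lying on the bench; 300 mm long, 26 mm high, on the bench in front of the lathe. Origin at its underside.
- turned_cup: Bystander, loose: a finished cup; wood, 76 mm wide, 70 mm high, standing on the bench in front of the chuck. Origin at its underside.
- cup_billet: Bystander, loose: a round billet; wood, 72 mm wide, 85 mm high, standing in front of the headstock. Origin at its underside.
- chuck_key: Bystander, loose: the T-shaped chuck key; steel, 100 by 90 mm, 13 mm high, lying in front of the chuck. Origin at its underside.
- sanding_block: Bystander, loose: a cork sanding block; 50 by 90 mm, 28 mm high, on the bench in front of the tailstock. Origin at its underside.
- caliper: Bystander, loose: a vernier caliper; steel, 200 mm long, 10 mm high, on the bench to the right. Origin at its underside.
- spur_centre: Bystander, loose: a spur drive centre standing on the bed; steel, 24 mm wide, 66 mm high, on the rear way of the bed between rest and tailstock, its top 161 mm above the bench. Origin at its underside.
- wax_tin: Bystander, loose: a wax tin on the headstock; 74 mm wide, 30 mm high, on top of the headstock. Origin at its underside.

How it is judged:
By the outcome, as a careful person would: the job done as asked, in the order asked, and still so for the second after the job is handed in, with the robot touching nothing.
It also fails if it takes over 48 s, if anything falls off the work surface, if the arm or the gripper's body presses on something with over 40 N, if the wrist force passes 120 N, or if a joint passes its speed limit or range.

## Working session

There is one attempt and no reset: what is moved stays moved. The work goes in short steps, Python scripts to look and compute and a tool call to move; the robot and the scene stay as the last step left them, time stands still between calls to the robot, and variables do not carry over. Pictures are saved under pics/ and viewed, at most 10 in all, crops included, and the job is handed in when it is done.

Besides the shell and the picture viewer there is one more tool, called after "Request:" as name(argument=value, ...) on one line, values as JSON. apply_moves: Moves the arm, as the interface text tells. Its arguments: {"type":"object","properties":{"deltas":{"type":"array"}},"required":["deltas"]}

```bash
mkdir -p pics; python3 - <<'E'
from plant import *
import cv2,numpy as np
for n in("scene","top"):
    cv2.imwrite(f"pics/{n}0.png",cv2.resize(read_camera(n)[:,:,::-1],(800,600),interpolation=cv2.INTER_CUBIC))
    p=camera_params(n);R=np.array(p["R"]);print(n,p["fx"],p["cx"],p["cy"],(-R.T@np.array(p["t"])).round(3),R.round(3).tolist())
s=sense();print(s["ee_pos"],s["tcp_rot"],s["ft_force"],s["width"],s["time_s"],pinch_z)
E
```

```text
scene 471.71779928397217 291.1153772675481 204.83628148428227 [-0.089  0.535  1.022] [[-0.608, -0.794, -0.01], [-0.532, 0.418, -0.736], [0.589, -0.442, -0.677]]
top 452.3105857702486 282.9253562883186 210.5057581674897 [ 0.534 -0.008  1.432] [[-0.023, -1.0, -0.014], [-0.999, 0.024, -0.049], [0.049, 0.013, -0.999]]
[ 0.16306425 -0.55074812  0.23045832] [-3.10727956e+00 -4.50250714e-01  1.54611734e-04] [ 0.05565353 -0.06468561  0.22458021] 0.0856331526064888 0.1 0.0187
```

View pics/scene0.png

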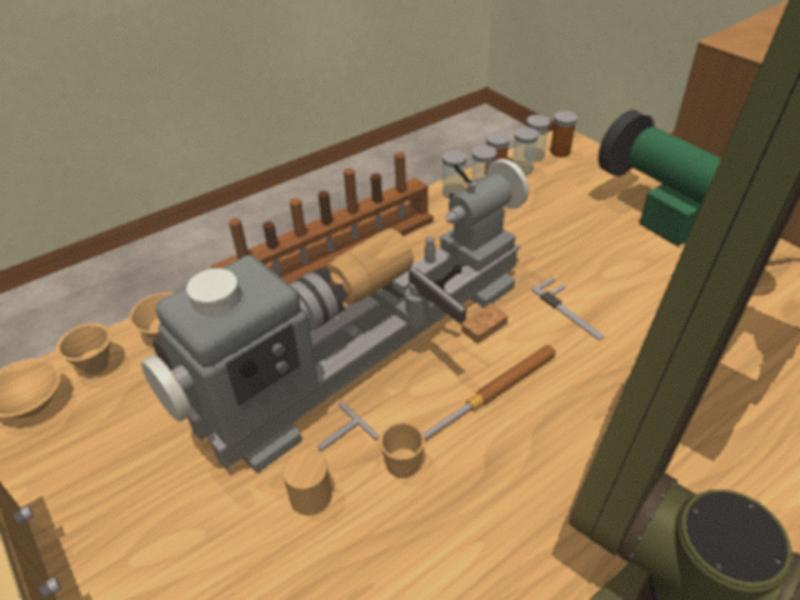

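View pics/top0.png

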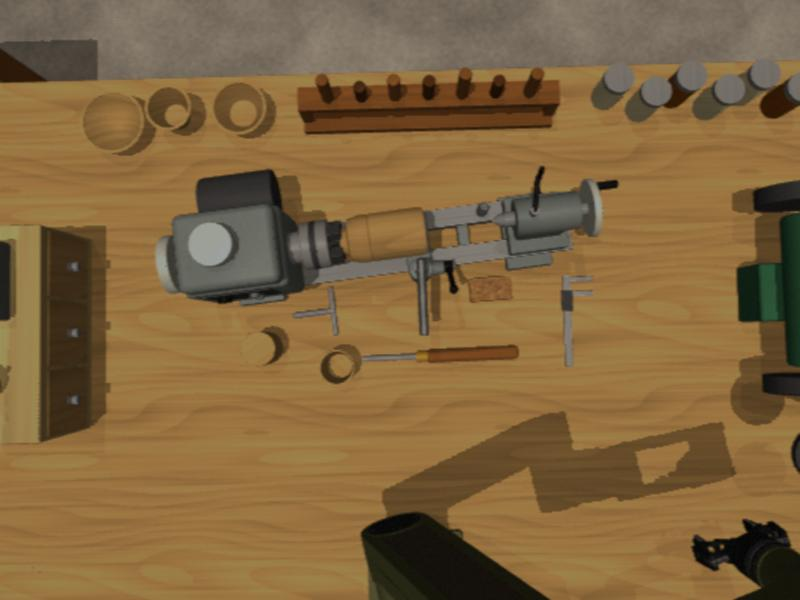

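The top view shows the rest arm square out from the post near (424,262) to its end at (424,333), the lever ball at (453,290) and the blank's free end near (428,230). The scene view shows the arm end near (465,312). I'll zoom in for the fit.

```bash
python3 - <<'E'
from plant import *
import cv2,numpy as np
a=read_camera("top")[:,:,::-1][130:250,220:380]; b=read_camera("scene")[:,:,::-1][140:260,220:380]
cv2.imwrite("pics/t1.png",cv2.resize(a,(800,600),interpolation=cv2.INTER_CUBIC))
cv2.imwrite("pics/s1.png",cv2.resize(b,(800,600),interpolation=cv2.INTER_CUBIC))
E
```

```text
(no output)
```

View pics/t1.png

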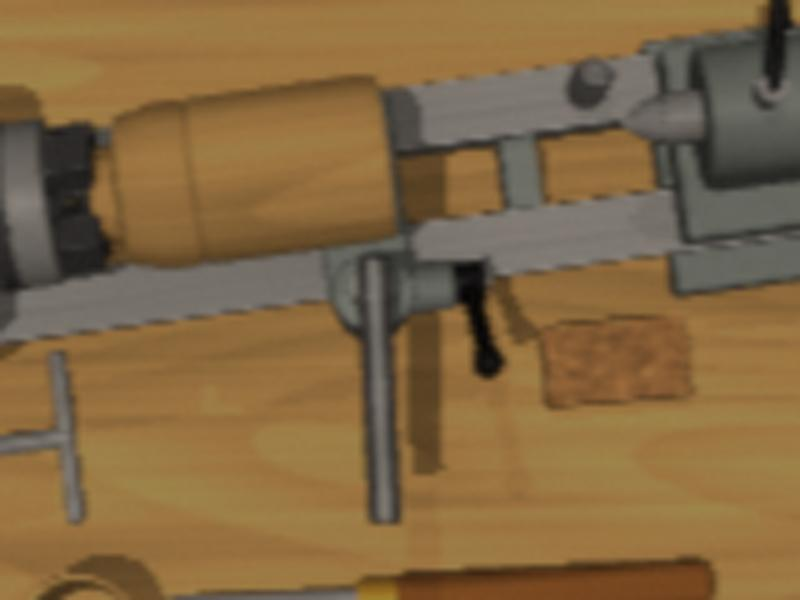

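View pics/s1.png

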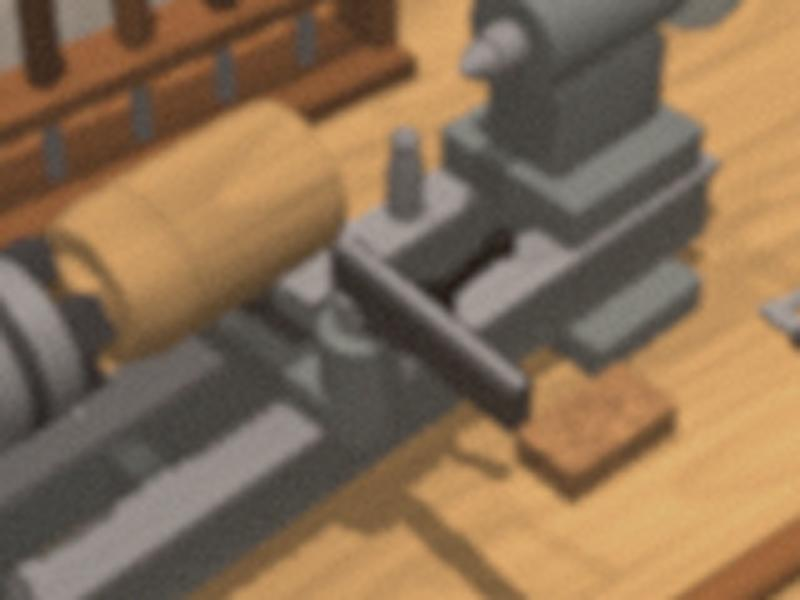

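Top crop: the arm's top edge runs (375,257)→(385,521), the tailstock tip is (622,118), the blank's free-end corners are (378,76) and (398,237), and the lever ball is (487,365). Scene crop: tailstock tip (465,68), arm end (519,389), arm back (345,238).

```bash
cat > h.py <<'E'
import numpy as np
from plant import camera_params
P={n:camera_params(n) for n in("top","scene")}
def proj(n,X):
    p=P[n]; c=np.array(p["R"])@X+np.array(p["t"]); return np.array([p["fx"]*c[0]/c[2]+p["cx"],p["fy"]*c[1]/c[2]+p["cy"]])
def W(L,l):
    c,s=np.cos(l[2]),np.sin(l[2]); return np.array([l[0]+c*L[0]-s*L[1],l[1]+s*L[0]+c*L[1],L[2]])
def rest(a,r,yb=-.08,z=.219,off=0): # a: angle, r along the arm, off: perpendicular (+ = operator side at a=0 is -x)
    return np.array([-.066-r*np.sin(a)-off*np.cos(a),yb+r*np.cos(a)-off*np.sin(a),z])
def ball(g,yb=-.08,r=.09):
    e=1-g; return np.array([-.066-r*np.cos(e),yb-.055,.145+r*np.sin(e)])
E
cat > fit.py <<'E'
from h import *
from scipy.optimize import least_squares
O={"top":(220,130),"scene":(220,140)}
px=lambda n,u,v:np.array(O[n])+(np.array([u,v])+.5)/5-.5
def res(p,full=0):
    l=p[:3];a,g,yb,lx=p[3:7]
    M=[("top",(385,521),rest(a,.13,yb)),("top",(375,257),rest(a,-.015,yb)),("top",(622,118),np.array([0,-.213,.222])),
     ("top",(378,76),np.array([.045,-.085,.222])),("top",(398,237),np.array([-.045,-.085,.222])),("top",(487,365),ball(g,yb)+[lx,0,0]),
     ("scene",(465,68),np.array([0,-.213,.222])),("scene",(519,389),rest(a,.13,yb)),("scene",(345,238),rest(a,-.015,yb))]
    r=[proj(n,W(X,l))-px(n,*u) for n,u,X in M]
    return np.array(r).round(2) if full else np.r_[np.ravel(r),(yb+.08)/.015,lx/.002]
s=least_squares(res,[.7,-.0,.1,1.3,.2,-.08,0],loss="soft_l1");print(s.x.round(4));print(res(s.x,1).tolist())
l=s.x[:3];a,g,yb=s.x[3:6]
for k,X in dict(pivot=rest(a,0,yb),end=rest(a,.13,yb),end0=rest(0,.13,yb),ball=ball(g,yb),ball1=ball(1,yb),leverax=np.array([-.066,yb-.055,.145])).items(): print(k,W(X,l).round(3))
E
python3 fit.py
```

```text
[ 0.7149  0.0497  0.1231  1.4578  0.0491 -0.0676  0.    ]
[[-0.22, 0.9], [-0.11, -0.2], [0.57, 0.91], [-0.18, -0.08], [0.75, 0.58], [0.81, -0.06], [-1.8, 1.01], [-0.18, -0.92], [-1.57, -0.66]]
pivot [ 0.658 -0.025  0.219]
end [ 0.528 -0.027  0.219]
end0 [0.642 0.104 0.219]
ball [ 0.613 -0.086  0.218]
ball1 [ 0.575 -0.091  0.145]
leverax [ 0.664 -0.08   0.145]
```

Request:
apply_moves(deltas=[{"claw": 0,"slide": [0.1,0.12,0.2],"yaw": -0.05},{"claw": 0,"slide": [0.25,0.32,0.35],"yaw": -0.1},{"claw": 0,"slide": [0.4,0.5,0.35],"yaw": -0.157},{"claw": 0,"slide": [0.55,0.7,0.35],"yaw": -0.157},{"claw": 0,"slide": [0.7,0.88,0.35],"yaw": -0.157},{"claw": 0,"slide": [0.8,1.0,0.35],"yaw": -0.157},{"claw": 0,"slide": [0.8,1.0,0.35],"yaw": -0.157}])

```text
time_s: 1.08
ee_pos: [0.324, -0.3496, 0.3013]
tcp_rot: [-3.135, -0.199, -0.0]
ft_force: [-0.1, -0.2, -0.3]
width: -0.0002
finger_force: 0.0
```

Request:
apply_moves(deltas=[{"claw": 0,"slide": [0.15,0.2,0]},{"claw": 0,"slide": [0.35,0.4,0]},{"claw": 0,"slide": [0.55,0.6,0]},{"claw": 0,"slide": [0.75,0.8,0]},{"claw": 0,"slide": [0.9,0.93,0]},{"claw": 0,"slide": [1.0,1.0,0]},{"claw": 0,"slide": [1.0,1.0,0]}])

```text
$.deltas[0]: bad value
```

Request:
apply_moves(deltas=[{"claw": 0,"slide": [0.15,0.2,0],"yaw": 0},{"claw": 0,"slide": [0.35,0.4,0],"yaw": 0},{"claw": 0,"slide": [0.55,0.6,0],"yaw": 0},{"claw": 0,"slide": [0.75,0.8,0],"yaw": 0},{"claw": 0,"slide": [0.9,0.93,0],"yaw": 0},{"claw": 0,"slide": [1.0,1.0,0],"yaw": 0},{"claw": 0,"slide": [1.0,1.0,0],"yaw": 0}])

```text
time_s: 1.95
ee_pos: [0.5242, -0.1516, 0.3008]
tcp_rot: [3.135, 0.196, -0.001]
ft_force: [0.2, -0.6, 0.1]
width: 0.0004
finger_force: 0.0
```

```bash
python3 - <<'E'
from plant import *
import cv2,numpy as np
p=camera_params("wrist");print({k:np.array(v).round(4).tolist() for k,v in p.items()})
cv2.imwrite("pics/w1.png",cv2.resize(read_camera("wrist")[:,:,::-1],(800,600),interpolation=cv2.INTER_CUBIC))
print(sense()["ee_pos"])
E
```

```text
{'fx': 353.5827, 'fy': 353.5827, 'cx': 282.2071, 'cy': 211.8996, 'R': [[0.124, -0.9923, -0.0001], [-0.9421, -0.1177, 0.3139], [-0.3115, -0.0388, -0.9495]], 't': [-0.2151, 0.4145, 0.6033]}
[ 0.52314464 -0.15215008  0.30076835]
```

View pics/w1.png

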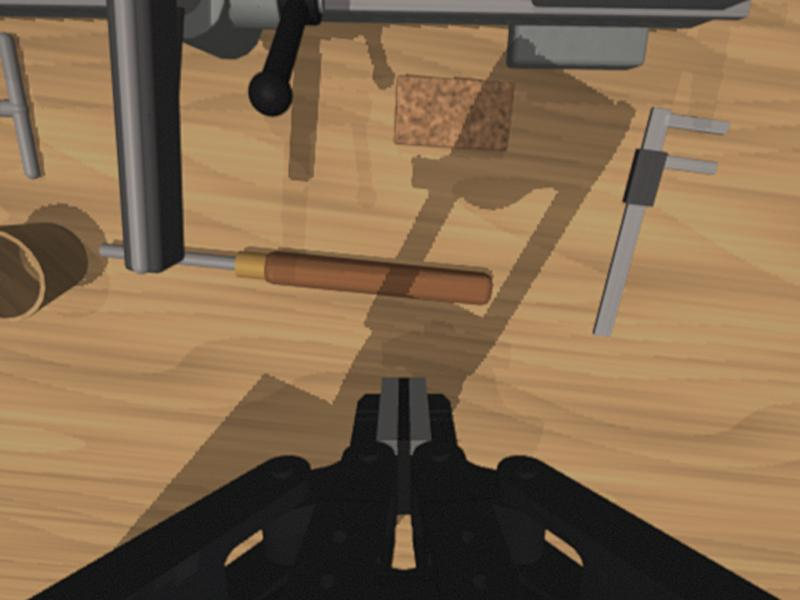

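The wrist view shows the arm's end top edge at about (145,268), the lever ball at (270,92) and the shut fingertips at (404,380), about 29 mm across. I'll refit with these points added.

```bash
sed -i 's/^P={.*/&\nP["wrist"]={k:np.array(v) for k,v in {"fx":353.5827,"fy":353.5827,"cx":282.2071,"cy":211.8996,"R":[[0.124,-0.9923,-0.0001],[-0.9421,-0.1177,0.3139],[-0.3115,-0.0388,-0.9495]],"t":[-0.2151,0.4145,0.6033]}.items()}/' h.py
sed -i 's/^    r=\[/    M2=[("wrist",(144,268),rest(a,.13,yb)),("wrist",(270,92),ball(g,yb))]\n&/; s/for n,u,X in M\]/for n,u,X in M]+[proj(n,W(X,l))-np.array(u)*.7 for n,u,X in M2]/' fit.py; python3 fit.py
python3 - <<'E'
from plant import *;print(sense()["q"])
E
```

```text
[ 7.2050e-01  5.0400e-02  9.4100e-02  1.5177e+00  3.9700e-02 -6.9800e-02
 -9.0000e-04]
[[1.19, -0.56], [-0.36, -1.56], [0.58, 1.09], [0.12, -1.32], [0.09, -0.54], [0.26, -0.71], [-1.69, 1.09], [0.02, -2.45], [-2.6, -1.29], [-0.44, 3.07], [0.12, 0.09]]
pivot [ 0.661 -0.025  0.219]
end [ 0.531 -0.031  0.219]
end0 [0.649 0.104 0.219]
ball [ 0.615 -0.085  0.219]
ball1 [ 0.577 -0.089  0.145]
leverax [ 0.667 -0.08   0.145]
[-3.59857114e-01  2.18890870e-01  1.45453496e+00 -1.03988951e-03
  1.46922322e+00  1.08711986e+00]
```

```bash
cat > lines.py <<'E'
from h import *
from plant import read_camera
import cv2,sys
def back(n,u,v,z):
    p=P[n];R=np.array(p["R"]);c=-R.T@np.array(p["t"]);d=R.T@np.array([(u-p["cx"])/p["fx"],(v-p["cy"])/p["fy"],1]);return c+d*(z-c[2])/d[2]
g=cv2.cvtColor(read_camera("top"),cv2.COLOR_RGB2GRAY)
for x0,y0,x1,y1 in cv2.createLineSegmentDetector().detect(g)[0][:,0]:
    if np.hypot(x1-x0,y1-y0)<18 or not(200<min(x0,x1) and max(x0,x1)<400 and 125<y0<240): continue
    for z in(.095,.222):
        a,b=back("top",x0,y0,z),back("top",x1,y1,z)
        if b[1]<a[1]:a,b=b,a
        d=b-a;print(z,[round(float(t),1) for t in(x0,y0,x1,y1)],a[:2].round(3),b[:2].round(3),"yaw",round(float(np.arctan2(-d[0],d[1])),3))
E
python3 lines.py
```

```text
0.095 [337.4, 230.8, 345.8, 208.2] [ 0.602 -0.176] [ 0.536 -0.15 ] yaw 1.188
0.222 [337.4, 230.8, 345.8, 208.2] [ 0.595 -0.16 ] [ 0.536 -0.136] yaw 1.188
0.095 [371.2, 137.0, 376.4, 115.8] [ 0.875 -0.276] [ 0.812 -0.258] yaw 1.301
0.222 [371.2, 137.0, 376.4, 115.8] [ 0.843 -0.251] [ 0.786 -0.235] yaw 1.301
0.095 [361.0, 205.8, 391.2, 216.6] [ 0.574 -0.309] [ 0.608 -0.222] yaw -0.371
0.222 [361.0, 205.8, 391.2, 216.6] [ 0.57  -0.281] [ 0.601 -0.201] yaw -0.371
0.095 [230.7, 184.4, 226.2, 155.7] [0.681 0.163] [0.767 0.174] yaw -1.436
0.222 [230.7, 184.4, 226.2, 155.7] [0.667 0.147] [0.745 0.157] yaw -1.436
0.095 [249.2, 182.4, 224.3, 187.6] [0.686 0.107] [0.672 0.182] yaw 0.184
0.222 [249.2, 182.4, 224.3, 187.6] [0.671 0.097] [0.659 0.164] yaw 0.184
0.095 [390.8, 164.2, 361.7, 167.9] [ 0.729 -0.314] [ 0.72  -0.227] yaw 0.104
0.222 [390.8, 164.2, 361.7, 167.9] [ 0.711 -0.284] [ 0.702 -0.206] yaw 0.104
0.095 [309.5, 157.6, 341.9, 153.5] [ 0.765 -0.17 ] [ 0.755 -0.073] yaw 0.102
0.222 [309.5, 157.6, 341.9, 153.5] [ 0.743 -0.155] [ 0.734 -0.067] yaw 0.102
0.095 [218.6, 187.0, 214.0, 156.9]
[... 2457 characters left out ...]
[ 0.509 -0.199] yaw 1.243
0.222 [362.4, 213.3, 354.4, 239.4] [ 0.581 -0.204] [ 0.512 -0.181] yaw 1.243
0.095 [230.7, 219.6, 205.6, 223.3] [0.576 0.165] [0.567 0.239] yaw 0.121
0.222 [230.7, 219.6, 205.6, 223.3] [0.572 0.148] [0.564 0.216] yaw 0.121
0.095 [260.5, 178.3, 295.6, 172.9] [ 0.71  -0.031] [0.697 0.074] yaw 0.129
0.222 [260.5, 178.3, 295.6, 172.9] [ 0.694 -0.029] [0.681 0.066] yaw 0.129
0.095 [353.4, 223.2, 307.7, 360.9] [ 0.557 -0.198] [ 0.16  -0.052] yaw 1.22
0.222 [353.4, 223.2, 307.7, 360.9] [ 0.555 -0.18 ] [ 0.195 -0.048] yaw 1.22
0.095 [293.2, 147.4, 255.6, 152.6] [ 0.787 -0.026] [0.774 0.087] yaw 0.114
0.222 [293.2, 147.4, 255.6, 152.6] [ 0.763 -0.024] [0.751 0.078] yaw 0.114
```

Request:
apply_moves(deltas=[{"claw": 0,"slide": [0.08,0.2,0],"yaw": 0},{"claw": 0,"slide": [0.15,0.38,0],"yaw": -0.013},{"claw": 0,"slide": [0.15,0.38,-0.15],"yaw": -0.013},{"claw": 0,"slide": [0.15,0.38,-0.35],"yaw": -0.013},{"claw": 0,"slide": [0.15,0.38,-0.5],"yaw": -0.013},{"claw": 0,"slide": [0.15,0.38,-0.555],"yaw": -0.013},{"claw": 0,"slide": [0.15,0.38,-0.555],"yaw": -0.013}])

```text
time_s: 2.92
ee_pos: [0.5526, -0.0763, 0.1902]
tcp_rot: [-3.137, -0.17, 0.002]
ft_force: [-0.5, -0.7, -0.2]
width: -0.0001
finger_force: 0.0
```

```bash
python3 - <<'E'
from plant import *
import numpy as np
s=sense();e=np.array(s["ee_pos"]);print(e,s["ft_force"])
pv=np.array([.659,-.025]);r=.105
for a,d in zip([84,75,65,55,45,35,25,18,12,8,6,4,2,0],[24,25,26,27,27,26,25,24,23,22,21.5,21,20.5,20]):
    f=np.radians(96.4+a);u=np.array([np.cos(f),np.sin(f)]);n=np.array([-u[1],u[0]])
    x=pv+r*u+d/1000*n;print(a,x.round(4),((x-e[:2])/.2).round(3))
E
```

```text
[ 0.55260734 -0.07626494  0.19017037] [-0.50358688 -0.67399385 -0.18737003]
84 [ 0.5542 -0.0497] [0.008 0.133]
75 [ 0.5514 -0.034 ] [-0.006  0.211]
65 [ 0.5512 -0.0162] [-0.007  0.301]
55 [0.5539 0.0016] [0.006 0.389]
45 [0.5601 0.0194] [0.037 0.478]
35 [0.5701 0.0366] [0.087 0.564]
25 [0.583  0.0516] [0.152 0.639]
18 [0.5938 0.0607] [0.206 0.685]
12 [0.604  0.0674] [0.257 0.718]
8 [0.6116 0.0712] [0.295 0.737]
6 [0.6155 0.0729] [0.314 0.746]
4 [0.6194 0.0745] [0.334 0.754]
2 [0.6234 0.0759] [0.354 0.761]
0 [0.6274 0.0771] [0.374 0.767]
```

Request:
apply_moves(deltas=[{"claw": 0,"slide": [0.0,0.07,0],"yaw": 0},{"claw": 0,"slide": [0.005,0.13,0],"yaw": 0},{"claw": 0,"slide": [-0.005,0.21,0],"yaw": 0},{"claw": 0,"slide": [-0.005,0.3,0],"yaw": 0},{"claw": 0,"slide": [0.005,0.39,0],"yaw": 0},{"claw": 0,"slide": [0.037,0.48,0],"yaw": 0},{"claw": 0,"slide": [0.087,0.565,0],"yaw": 0},{"claw": 0,"slide": [0.15,0.64,0],"yaw": 0},{"claw": 0,"slide": [0.15,0.64,0],"yaw": 0}])

```text
time_s: 4.05
ee_pos: [0.5846, 0.0546, 0.19]
tcp_rot: [-3.135, -0.175, -0.001]
ft_force: [-0.4, -0.4, 0.4]
width: -0.0002
finger_force: 0.0
```

Request:
apply_moves(deltas=[{"claw": 0,"slide": [0.03,0.023,0],"yaw": 0},{"claw": 0,"slide": [0.056,0.045,0],"yaw": 0},{"claw": 0,"slide": [0.082,0.062,0],"yaw": 0},{"claw": 0,"slide": [0.107,0.078,0],"yaw": 0},{"claw": 0,"slide": [0.126,0.088,0],"yaw": 0},{"claw": 0,"slide": [0.145,0.097,0],"yaw": 0},{"claw": 0,"slide": [0.145,0.097,0],"yaw": 0}])

```text
time_s: 4.92
ee_pos: [0.6128, 0.0725, 0.1904]
tcp_rot: [-3.136, -0.172, -0.002]
ft_force: [0.8, -0.3, 0.1]
width: -0.0002
finger_force: 0.1
```

```bash
python3 - <<'E'
from plant import *
import cv2,numpy as np
s=sense();print(s["ee_pos"],s["ft_force"])
p=camera_params("wrist");np.savez("w2.npz",**p)
a=read_camera("top")[:,:,::-1][130:250,220:380]; b=read_camera("wrist")[:,:,::-1]
cv2.imwrite("w2raw.png",b)
cv2.imwrite("pics/c2.png",np.hstack([cv2.resize(a,(400,300),interpolation=cv2.INTER_CUBIC),cv2.resize(b,(400,300),interpolation=cv2.INTER_AREA)]))
E
```

```text
[0.61282181 0.07245231 0.19041589] [ 0.78080832 -0.31380883  0.1342651 ]
```

View pics/c2.png

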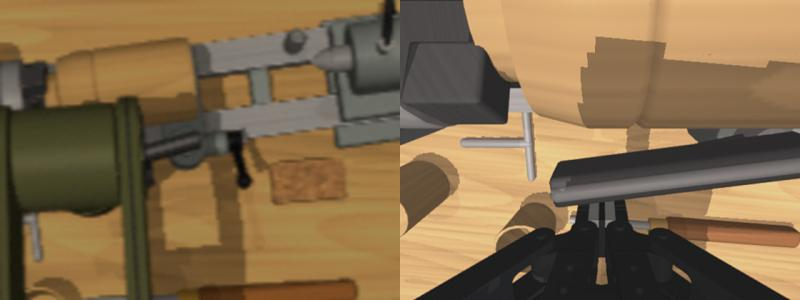

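The wrist view shows the arm's end at (552,200) with its top edge rising to (800,165), about 8° short of parallel. The blank's edge runs along row 128, and the finger is in contact at (605,205).

```bash
cat > wl.py <<'E'
import numpy as np,cv2,sys
def go(npz,png):
    p=np.load(npz);R=p["R"];c=-R.T@p["t"]
    def back(u,v,z):
        d=R.T@np.array([(u-p["cx"])/p["fx"],(v-p["cy"])/p["fy"],1]);return c+d*(z-c[2])/d[2]
    g=cv2.imread(png,0)
    for x0,y0,x1,y1 in cv2.createLineSegmentDetector().detect(g)[0][:,0]:
        if np.hypot(x1-x0,y1-y0)<90 or min(y0,y1)<130 or max(y0,y1)>295 or abs(y1-y0)>.4*abs(x1-x0): continue
        a,b=back(x0,y0,.219),back(x1,y1,.219)
        if b[1]<a[1]:a,b=b,a
        d=b-a;print([round(float(t)) for t in(x0,y0,x1,y1)],a[:2].round(4),b[:2].round(4),"yaw",round(float(np.arctan2(-d[0],d[1])),4))
go(*sys.argv[1:])
E
python3 wl.py w2.npz w2raw.png
```

```text
[558, 249, 438, 264] [ 0.6534 -0.0199] [0.6434 0.0204] yaw 0.2439
[318, 213, 415, 200] [0.6654 0.0337] [0.6575 0.0655] yaw 0.246
[432, 265, 316, 279] [0.6428 0.0225] [0.6328 0.0628] yaw 0.2429
[215, 283, 558, 241] [ 0.6564 -0.0188] [0.627  0.0988] yaw 0.2447
[177, 198, 86, 197] [0.6577 0.113 ] [0.6547 0.1432] yaw 0.0969
[88, 203, 178, 204] [0.6556 0.1125] [0.6524 0.1425] yaw 0.1057
[558, 221, 232, 262] [ 0.6636 -0.0162] [0.6362 0.0933] yaw 0.2459
[357, 254, 262, 265] [0.644  0.0497] [0.6358 0.0825] yaw 0.2458
```

```bash
python3 - <<'E'
import numpy as np,cv2
p=np.load("w2.npz");R=p["R"];c=-R.T@p["t"]
def back(u,v,z=.2):
    d=R.T@np.array([(u-p["cx"])/p["fx"],(v-p["cy"])/p["fy"],1]);return c+d*(z-c[2])/d[2]
g=cv2.GaussianBlur(cv2.imread("w2raw.png").astype(np.float32),(9,3),0)
D=np.abs(np.diff(g,axis=0)).sum(2)
us,vs=[],[]
for u in range(220,556,4):
    w=D[168:192,u];k=w.argmax()
    if w[k]>12 and 0<k<len(w)-1:
        o=(w[k+1]-w[k-1])/(2*(2*w[k]-w[k-1]-w[k+1])+1e-6); us.append(u);vs.append(168+k+o+.5)
us,vs=np.array(us),np.array(vs)
for _ in range(4):
    f=np.polyfit(us,vs,1);r=vs-np.polyval(f,us);m=abs(r)<max(.8,2*np.median(abs(r)));us,vs=us[m],vs[m]
print(len(us),us.min(),us.max(),f,r.std())
a,b=back(us[-1],np.polyval(f,us[-1])),back(us[0],np.polyval(f,us[0]));d=b-a;print(a,b,np.arctan2(-d[0],d[1]))
E
```

```text
57 240 552 [2.87494419e-02 1.69479581e+02] 1.8737695430889227
[ 0.67234657 -0.02505648  0.2       ] [0.66275819 0.09442628 0.2       ] 0.08007742186033397
```

```bash
python3 - <<'E'
from h import *
import cv2
p=P["wrist"];R=p["R"];c=-R.T@p["t"]
def back(u,v,z=.095):
    d=R.T@np.array([(u-p["cx"])/p["fx"],(v-p["cy"])/p["fy"],1]);return c+d*(z-c[2])/d[2]
g=cv2.resize(cv2.imread("pics/w1.png",0),(560,420),interpolation=cv2.INTER_AREA)
for s in cv2.createLineSegmentDetector().detect(g)[0][:,0]:
    x0,y0,x1,y1=s
    if max(y0,y1)<60 and abs(x1-x0)>45:
        a,b=back(x0,y0),back(x1,y1);d=a-b if a[1]>b[1] else b-a;print(s.round(1),round(float(np.arctan2(-d[0],d[1])),4),a.round(3),b.round(3))
E
```

```text
[446.9  48.6 355.6  47.5] 0.1131 [ 0.663 -0.283  0.095] [ 0.653 -0.202  0.095]
[354.3  18.3 225.6  15. ] 0.1011 [ 0.676 -0.196  0.095] [ 0.665 -0.084  0.095]
[224.4   6.4 519.4  11.4] 0.1093 [ 0.671 -0.082  0.095] [ 0.699 -0.338  0.095]
[506.9   6.6 374.4   4.2] 0.1083 [ 0.702 -0.326  0.095] [ 0.689 -0.211  0.095]
[74.4 13.1  0.6 12. ] 0.1098 [0.65  0.047 0.095] [0.643 0.111 0.095]
[450.6  18.6 363.1  17.1] 0.1094 [ 0.687 -0.28   0.095] [ 0.678 -0.204  0.095]
[ 0.6  2.3 73.2  3.7] 0.1064 [0.651 0.11  0.095] [0.657 0.048 0.095]
[361.9  42.8 448.1  44.5] 0.1063 [ 0.658 -0.206  0.095] [ 0.666 -0.283  0.095]
```

Request:
apply_moves(deltas=[{"claw": 0,"slide": [0.015,0.006,0],"yaw": 0},{"claw": 0,"slide": [0.03,0.012,0],"yaw": 0},{"claw": 0,"slide": [0.045,0.018,0],"yaw": 0},{"claw": 0,"slide": [0.059,0.024,0],"yaw": 0},{"claw": 0,"slide": [0.059,0.024,0],"yaw": 0}])

```text
time_s: 5.65
ee_pos: [0.6245, 0.0771, 0.1902]
tcp_rot: [-3.136, -0.172, -0.001]
ft_force: [-0.1, -0.6, -0.5]
width: 0.0002
finger_force: 0.2
```

```bash
python3 - <<'E'
from plant import *
import cv2,numpy as np
s=sense();print(s["ee_pos"],s["ft_force"])
np.savez("w3.npz",**camera_params("wrist"));cv2.imwrite("w3raw.png",read_camera("wrist")[:,:,::-1])
E
python3 wl.py w3.npz w3raw.png
```

```text
[0.62447487 0.07710943 0.19022028] [-0.14414591 -0.56867958 -0.50507402]
[227, 221, 331, 219] [0.6676 0.0656] [0.6629 0.1005] yaw 0.1349
[436, 281, 317, 284] [0.6481 0.0243] [0.6424 0.0667] yaw 0.1345
[332, 219, 558, 220] [ 0.6757 -0.0112] [0.6676 0.0651] yaw 0.1059
[219, 278, 558, 271] [ 0.6569 -0.0181] [0.6408 0.1018] yaw 0.1335
[558, 252, 234, 259] [ 0.6643 -0.0154] [0.6491 0.097 ] yaw 0.1344
[33, 196, 126, 196] [0.6681 0.1345] [0.6647 0.1651] yaw 0.1101
```

Request:
apply_moves(deltas=[{"claw": 0,"slide": [0.007,0.001,0],"yaw": 0},{"claw": 0,"slide": [0.0135,0.0015,0],"yaw": 0},{"claw": 0,"slide": [0.0135,0.0015,0],"yaw": 0}])

```text
time_s: 6.08
ee_pos: [0.6266, 0.0776, 0.1903]
tcp_rot: [-3.136, -0.172, 0.0]
ft_force: [-1.1, 0.9, 0.1]
width: -0.0
finger_force: 0.8
```

```bash
python3 - <<'E'
from plant import *
import cv2,numpy as np
s=sense();print(s["ee_pos"],s["ft_force"])
np.savez("w4.npz",**camera_params("wrist"));cv2.imwrite("w4raw.png",read_camera("wrist")[:,:,::-1])
E
python3 wl.py w4.npz w4raw.png
```

```text
[0.62657584 0.07759412 0.19027334] [-1.13913005  0.88247397  0.14200428]
[487, 285, 387, 284] [0.651  0.0061] [0.6471 0.042 ] yaw 0.1084
[219, 278, 558, 276] [ 0.6571 -0.0183] [0.6432 0.1024] yaw 0.1145
[349, 226, 558, 227] [ 0.6755 -0.0116] [0.6678 0.0593] yaw 0.1082
[558, 257, 449, 257] [ 0.6644 -0.0156] [0.6601 0.0223] yaw 0.112
[382, 258, 237, 258] [0.6573 0.0459] [0.6516 0.0966] yaw 0.1119
```

Request:
apply_moves(deltas=[{"claw": 0,"slide": [-0.07,-0.01,0],"yaw": 0},{"claw": 0,"slide": [-0.2,-0.02,0],"yaw": 0},{"claw": 0,"slide": [-0.2,-0.02,0.2],"yaw": 0},{"claw": 0,"slide": [-0.2,-0.05,0.45],"yaw": 0},{"claw": 0,"slide": [-0.15,-0.25,0.55],"yaw": 0},{"claw": 0,"slide": [-0.1,-0.5,0.55],"yaw": 0},{"claw": 0,"slide": [-0.075,-0.72,0.55],"yaw": 0},{"claw": 0,"slide": [-0.075,-0.82,0.55],"yaw": 0},{"claw": 0,"slide": [-0.075,-0.82,0.45],"yaw": 0},{"claw": 0,"slide": [-0.075,-0.82,0.3],"yaw": 0},{"claw": 0,"slide": [-0.075,-0.82,0.3],"yaw": 0}])

```text
time_s: 7.5
ee_pos: [0.6093, -0.0861, 0.2479]
tcp_rot: [-3.135, -0.172, 0.009]
ft_force: [-0.5, 0.0, 0.3]
width: 0.0002
finger_force: 0.0
```

```bash
python3 - <<'E'
from plant import *
import cv2,numpy as np
s=sense();print(s["ee_pos"],s["ft_force"])
cv2.imwrite("pics/w5.png",cv2.resize(read_camera("wrist")[:,:,::-1],(800,600)))
E
```

```text
[ 0.60928307 -0.08607064  0.24790369] [-0.5310137   0.04891499  0.25277618]
```

View pics/w5.png

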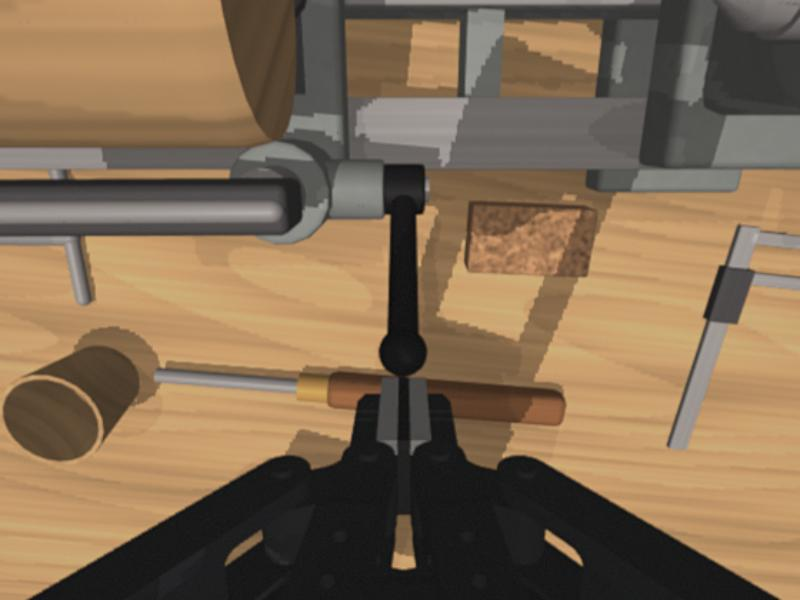

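The wrist view shows the arm parallel, with its top edge level at rows 180–235 and a gap to the blank. The lever ball at (403,352) lies in line with the fingertips at (404,380). Now I'll push the lever down along its arc.

Request:
apply_moves(deltas=[{"claw": 0,"slide": [0.02,0,-0.05],"yaw": 0},{"claw": 0,"slide": [0.02,0,-0.1],"yaw": 0},{"claw": 0,"slide": [-0.015,-0.002,-0.13],"yaw": 0},{"claw": 0,"slide": [-0.049,-0.005,-0.163],"yaw": 0},{"claw": 0,"slide": [-0.077,-0.008,-0.2],"yaw": 0},{"claw": 0,"slide": [-0.103,-0.01,-0.235],"yaw": 0},{"claw": 0,"slide": [-0.124,-0.012,-0.275],"yaw": 0},{"claw": 0,"slide": [-0.142,-0.014,-0.315],"yaw": 0},{"claw": 0,"slide": [-0.155,-0.016,-0.36],"yaw": 0},{"claw": 0,"slide": [-0.164,-0.017,-0.4],"yaw": 0},{"claw": 0,"slide": [-0.164,-0.017,-0.4],"yaw": 0}])

```text
time_s: 8.93
ee_pos: [0.5785, -0.0901, 0.1693]
tcp_rot: [-3.136, -0.172, 0.001]
ft_force: [-0.3, -0.7, -0.2]
width: 0.0003
finger_force: 0.0
```

Request:
apply_moves(deltas=[{"claw": 0,"slide": [-0.005,0,-0.03],"yaw": 0},{"claw": 0,"slide": [-0.005,0,-0.055],"yaw": 0},{"claw": 0,"slide": [-0.005,0,-0.075],"yaw": 0},{"claw": 0,"slide": [-0.005,0,-0.08],"yaw": 0}])

```text
time_s: 9.43
ee_pos: [0.5777, -0.0902, 0.1539]
tcp_rot: [-3.137, -0.172, 0.001]
ft_force: [-1.4, -0.6, 3.1]
width: 0.0003
finger_force: 1.4
```

```bash
python3 - <<'E'
from plant import *
import cv2,numpy as np
s=sense();print(s["ee_pos"],s["ft_force"])
cv2.imwrite("pics/w6.png",cv2.resize(read_camera("wrist")[:,:,::-1],(800,600)))
E
```

```text
[ 0.57766712 -0.09024822  0.15388644] [-1.3788756  -0.63142638  3.10839302]
```

View pics/w6.png

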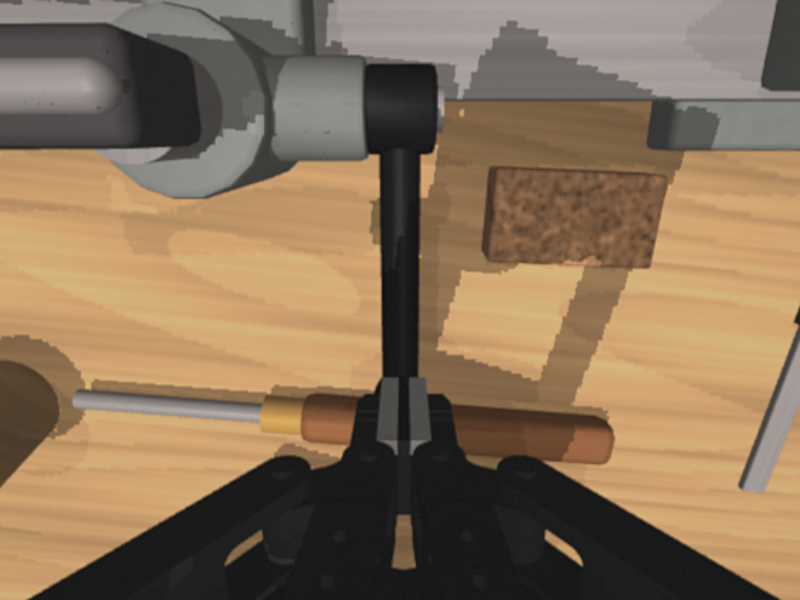

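The lever is under the fingertips and nearly level, with 3 N of contact force. I'll press on gently to the stop.

Request:
apply_moves(deltas=[{"claw": 0,"slide": [0,0,-0.008],"yaw": 0},{"claw": 0,"slide": [0,0,-0.015],"yaw": 0},{"claw": 0,"slide": [0,0,-0.015],"yaw": 0}])

```text
time_s: 9.85
ee_pos: [0.578, -0.0902, 0.1531]
tcp_rot: [3.137, 0.172, 0.002]
ft_force: [-5.0, 0.5, 11.8]
width: 0.0001
finger_force: 5.8
```

Request:
apply_moves(deltas=[{"claw": 0,"slide": [0,0,0.05],"yaw": 0},{"claw": 0,"slide": [-0.05,0,0.2],"yaw": 0},{"claw": 0,"slide": [-0.15,0,0.45],"yaw": 0},{"claw": 0,"slide": [-0.35,-0.1,0.7],"yaw": 0},{"claw": 0,"slide": [-0.5,-0.35,0.8],"yaw": 0},{"claw": 0,"slide": [-0.5,-0.65,0.8],"yaw": 0},{"claw": 0,"slide": [-0.5,-0.9,0.8],"yaw": 0},{"claw": 0,"slide": [-0.5,-0.9,0.8],"yaw": 0},{"claw": 0,"slide": [-0.5,-0.9,0.8],"yaw": 0}])

```text
time_s: 10.98
ee_pos: [0.478, -0.27, 0.3111]
tcp_rot: [-3.136, -0.171, -0.0]
ft_force: [1.0, -0.1, -1.0]
width: -0.0002
finger_force: 0.0
```

```bash
python3 - <<'E'
from plant import *
import cv2,numpy as np
a=read_camera("top")[:,:,::-1][130:250,200:360]; b=read_camera("scene")[:,:,::-1][140:260,220:380]
cv2.imwrite("pics/c7.png",np.hstack([cv2.resize(x,(400,300),interpolation=cv2.INTER_CUBIC) for x in(a,b)]))
E
python3 lines.py | grep '^0.222' | grep -E 'yaw 0\.(0|1)'; python3 - <<'E'
import sys;sys.path.insert(0,'.')
from h import *
l=[.722,.05,.108]
for g in(1,.93): print(g,[(proj(n,np.array([.665-.0895*np.cos(1-g),-.08-.0097*np.cos(1-g),.145+.09*np.sin(1-g)]))-o)*2.5 for n,o in(("top",(200,130)),("scene",(220,140)))])
E
```

```text
0.222 [263.1, 181.8, 224.2, 186.8] [0.672 0.059] [0.661 0.164] yaw 0.104
0.222 [300.7, 189.8, 249.2, 196.9] [ 0.648 -0.041] [0.632 0.097] yaw 0.114
0.222 [299.3, 159.1, 344.4, 153.0] [ 0.744 -0.161] [ 0.731 -0.04 ] yaw 0.111
0.222 [248.2, 193.8, 299.4, 186.8] [ 0.656 -0.038] [0.64 0.1 ] yaw 0.112
0.222 [296.9, 184.2, 248.0, 191.2] [ 0.663 -0.031] [0.647 0.1  ] yaw 0.118
0.222 [246.9, 188.6, 300.8, 180.9] [ 0.672 -0.042] [0.655 0.103] yaw 0.118
0.222 [390.8, 164.1, 361.7, 168.0] [ 0.711 -0.284] [ 0.702 -0.206] yaw 0.108
0.222 [347.0, 137.8, 370.7, 135.2] [ 0.791 -0.233] [ 0.785 -0.169] yaw 0.083
0.222 [243.0, 150.9, 293.2, 143.6] [ 0.773 -0.024] [0.757 0.112] yaw 0.119
0.222 [358.1, 210.0, 330.5, 211.7] [ 0.59  -0.193] [ 0.587 -0.12 ] yaw 0.039
0.222 [298.2, 177.3, 264.3, 182.4] [ 0.682 -0.035] [0.67  0.056] yaw 0.126
0.222 [384.4, 185.7, 354.3, 189.8] [ 0.653 -0.265] [ 0.644 -0.185] yaw 0.112
0.222 [359.3, 176.2, 394.5, 171.3] [ 0.691 -0.294] [ 0.68  -0.199] yaw 0.114
0.222 [328.1, 194.0, 350.5, 190.9] [ 0.641 -0.174] [ 0.634 -0.114] yaw 0.113
0.222 [358.1, 186.7, 384.4, 183.1] [ 0.66  -0.266] [ 0.652 -0.195] yaw 0.11
0.222 [229.4, 219.8, 205.6, 223.2] [0.572 0.152] [0.564 0.216] yaw 0.117
0.222 [375.3, 161.8, 399.3, 156.7] [ 0.73  -0.308] [ 0.718 -0.243] yaw 0.188
0.222 [293.2, 147.3, 258.2, 152.2] [ 0.763 -0.024] [0.752 0.071] yaw 0.113
0.222 [260.5, 178.3, 295.6, 173.0] [ 0.693 -0.029] [0.681 0.066] yaw 0.124
0.222 [389.3, 192.7, 370.6, 194.6] [ 0.634 -0.278] [ 0.63  -0.228] yaw 0.079
1 [array([294.19264245, 218.05884235]), array([271.51226571, 191.30943428])]
0.93 [array([294.51624878, 217.67793634]), array([271.61805023, 186.95717473])]
```

View pics/c7.png

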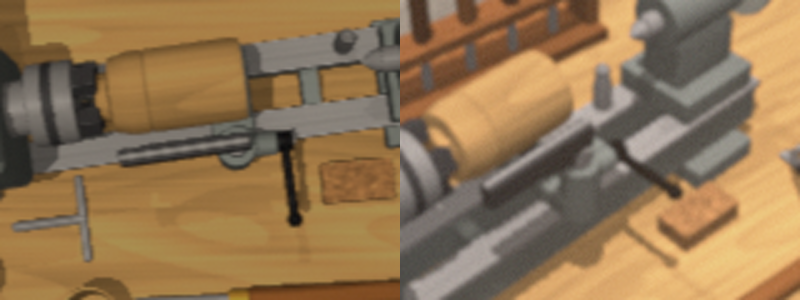

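In the top view (left) the rest lies parallel to the bed and clear of the blank. The lever ball is at (294,219) there and about (673,192) in the scene view, which matches the level pose predicted at (294,218) and (671,191).

```bash
python3 -c "
from plant import *
print(sign_off())"
```

```text
the job is handed in; nothing more can be done
None
```

The tool rest now lies parallel to the bed (within about 0.01 rad by camera) and clear of the blank, the clamp lever is pushed down to its stop with about 12 N, and I handed the job in at about 11 s with the robot clear of everything.

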